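# Fit the ring die and bayonet collar to a clay extruder

## Task

Change the die on the clay extruder that stands muzzle up in its green bench stand: put the brass ring die over the core pin so that it lies flat on the sprung seal ring, and let go of it. Then put the knurled dark collar over the muzzle and turn it until its hidden keyways drop over the pins, push it fully home against the spring, and finish while still holding it pushed home with the gripper. Leave the slotted grey die and the other things on the table where they are.

Things in the scene. Friction and masses are not known exactly. Their poses are not given: they have to be found in the camera images.
- extruder: Clay extruder barrel upright in a green bench stand (base plate 150 x 120 x 12 mm), fixed. Origin: on the barrel axis at the worktop, z up. Barrel shoulder 58 mm across, 99 mm up; above it a steel spigot 44 mm in diameter, its flat top (the muzzle face) 120 mm up, rim chamfered 2 mm. A clamp web (+x side) and a clamp knob (-x side) stay below 75 mm.
- muzzle (a point): Centre of the muzzle face (top of the spigot), 120 mm above the worktop, z up. The core pin, 12 mm in diameter with a tapered tip, stands on this axis to 22 mm above the face. Round it the black seal ring, 30 mm in diameter, stands 5 mm proud of the face on a spring.
- pin_level (a point): On the same axis, 10 mm below the muzzle face: level of the tops of four brass bayonet pins, 4 mm thick, that stand out level from the spigot to a radius of 27 mm, 90 degrees apart. The spigot is clamped at any angle, so the pins' directions differ each time and cannot be told from this frame.
- seal (a joint): How far the sprung seal ring is pressed in, m: 0 = free, top 5 mm above the muzzle face; 0.005 = flush, the die then lies on the muzzle face. The spring pushes back with 3.6 N at first and 9.6 N at the end: the weight of die and collar does not press it in, and it lifts them when released.
- ring_die: Brass ring die with a round hole, lying flat on the worktop: 40 mm in diameter, 10 mm thick, hole 16 mm in diameter, about 80 g. Origin: centre of its underside, z up. Lying on the free seal ring its underside is 5 mm above the muzzle face.
- slot_die: Spare grey aluminium die of the same size (40 mm diameter, 10 mm thick) with a dark slot and no hole; a bystander to be left alone. Origin: centre of its underside.
- collar: Dark knurled steel collar, a cap 64 mm in outer diameter and 33 mm high, about 130 g, standing open end down. Origin: centre of its underside (the open end), z up. Bore 47 mm in diameter, 28 mm deep. On the spigot its underside first rests on the pins, 10 mm below the muzzle face; dropped over them it is 13 mm below, its lip on the ring die; pushed fully home, 18 mm below.
- collar_lip (a point): Centre of the collar's top, 33 mm above its origin; a lip 5 mm thick with a 28 mm hole. Four keyways 6.5 mm wide, 90 degrees apart, run up inside the bore, hidden from outside, one on the collar's own x axis. Turned by at most 90 degrees either way, they come over the pins (within about 3 degrees).
- sanding_block: Blue-grey sanding block, 53 x 87 x 28 mm, a bystander. Origin: centre of its underside.
- test_tile: Red round glaze test tile, 78 mm in diameter, 10 mm high, a bystander. Origin: centre of its underside.
- wood_wedge: Small brown wooden wedge, 55 x 46 x 22 mm, a bystander. Origin: centre of its underside.

How it is judged:
By the outcome, as a careful person would: the job done as asked, in the order asked, and still so for the second after the job is handed in, while the arm keeps its last pose, push and grip.
It also fails if it takes over 67 s, if anything falls off the work surface, if the arm or the gripper's body presses on something with over 40 N, if the wrist force passes 120 N, or if a joint passes its speed limit or range.

## Robot

A 6-joint arm with a two-finger parallel gripper is mounted at the origin on a cart in front of the work surface, level with it; the furniture and walls round the work are solid. World frame = base frame: x ahead of the robot, y to its left, z up, the work surface at z = 0. Lengths are in m, angles in rad, forces in N, time in s.
With the tool pointing down it reaches from about 0.35 to 0.975 m from the base axis. Payload 17.4 kg.
Tool frame: the origin (TCP) lies midway between the tips of the shut fingers; the grasp point (between the pads) lies behind it (robot.pinch_z is the z of the grasp point in the tool frame, in m); z points along the fingers, y is the direction in which the jaws open and shut (so a half turn about z gives the same grasp; the last joint's range is limited). The gripper opens to 85 mm and grips with 20 to 120 N. Pads are 22 mm wide; open, the fingers measure 114 mm over their backs; the gripper's body (76 mm by 85 mm) begins 54 mm behind the grasp point. The pads swing forward as they close: fully open they stand 13 mm farther back than shut.
Start: joints at [1.119, 0.116, 1.442, -0, 1.584, -0.038], TCP at [0.271, 0.618, 0.231] pointing down, gripper open.
Joint ranges: [-2.83, 2.83], [-0.83, 2.19], [0.07, 2.5], [-1.14, 4.28], [0.01, 3], [-2.97, 2.97]. Speed limits (rad/s): [1.89, 1.89, 2.22, 3.14, 3.14, 3.14].

## Interface

Orientations are given as a unit quaternion [x, y, z, w].
In Python, from plant import robot gives the robot as it stands.
- The arm moves only by the tool servo_tool, never from a script. Its argument "targets" is a list that holds one entry, the list of rows, each a list of 5 numbers: the gripper's target within -1 to 1 (fully open at 1, half-way at 0, shut at -1), then the shift along the world's x, y, z in cm, then the turn about the world's z in degrees. A call has 1 to 8 rows; each row is the pose to reach, as a shift and turn from the pose commanded when the call began; what a row does not reach only later rows make up. A row lasts 1/12 s, in which the tool goes at most 41.7 mm and 7.16 degrees, less where a joint would pass 70% of its speed; a pose out of reach is approached as far as the arm can. A call with a gripper value outside its range is refused whole. The fingers move at their own pace and stop on an object; the grip force is fixed at half the most. Time passes only in rows, so rows that repeat a pose let the fingers close. It gives the time, the measured TCP pose, the force and the opening at its end, in the units of the state.
- robot.state(): the state, without advancing time (a new reading comes with each control period).
- robot.grab_frame(name): name is "scene" or "top" or "wrist"; returns a dict with "color" (480x640x3 uint8, blue, green, red), "z_map" (480x640 float32, m along the optical axis (not along the pixel's ray), 0 where there is no reading), "fx", "fy", "cx", "cy" (pixels), "extrinsics" (4x4, takes a point from camera to world coordinates); the wrist camera has in their place "tool_from_camera" (4x4, takes a point from camera to tool coordinates, whose origin is the TCP and whose axes are the flange's). Camera axes: x right, y up, looking along -z (the intrinsics and any distortion apply to the point x, -y, -z); pixel columns grow to the right and rows downward; lengths in m; the calibration is good to about 2 mm. A picture is of the moment at which its call begins: read the wrist's pose just before it.
- robot.close_job(): hands the job in, once; it reports no verdict.
The state is a dict: "t": time; "joint_positions": joint angles; "dq": joint speeds; "joint_efforts": joint torques, N m; "tool_pos": TCP position; "ee_rot": TCP orientation; "contact_force": force on the tool from outside, world axes, zero at the start; "moment": the same for the moment, N m; "width": finger opening in m.
Only numpy, scipy, OpenCV 4.12 (cv2) and the standard library are available. Lean on these libraries where they do the work, as an engineer would, in place of code of your own. Each camera call takes 0.05 s, during which the arm holds its last target. There are 200 camera calls.

## Working session

There is one attempt and no reset: what is moved stays moved. The work goes in short steps, Python scripts to look and compute and a tool call to move; the robot and the scene stay as the last step left them, time stands still between calls to the robot, and variables do not carry over. Pictures are saved under pics/ and viewed, about 8 in all and at most 12, crops included, and the job is handed in when it is done.

Besides the shell and the picture viewer there is one more tool, called after "Call:" as name(argument=value, ...) on one line, values as JSON. servo_tool: Moves the arm, as the interface text tells. Its arguments: {"type":"object","properties":{"targets":{"type":"array","items":{"type":"array","items":{"type":"array","items":{"type":"number"}}}}},"required":["targets"]}

```bash
ls; mkdir -p pics
cat > h.py <<'E'
import numpy as np, cv2
from plant import robot
from scipy.spatial.transform import Rotation as R
def grab(n):
    s=robot.state(); f=robot.grab_frame(n)
    if n=="wrist":
        T=np.eye(4);T[:3,:3]=R.from_quat(s["ee_rot"]).as_matrix();T[:3,3]=s["tool_pos"]
        f["extrinsics"]=T@f["tool_from_camera"]
    return f
def cloud(f):
    v,u=np.mgrid[:480,:640]; z=f["z_map"].astype(float)
    p=np.stack([(u-f["cx"])/f["fx"]*z,-(v-f["cy"])/f["fy"]*z,-z],-1)
    E=np.array(f["extrinsics"]); return p@E[:3,:3].T+E[:3,3]
E
python3 - <<'E'
from h import *
print(robot.pinch_z, robot.state())
a=grab("scene");b=grab("top")
for n,f in(("scene",a),("top",b)):
    print(n,{k:f[k] for k in f if k not in("color","z_map")},(f["z_map"]>0).mean())
    cv2.imwrite(f"pics/{n}0.png",f["color"]); np.savez(f"{n}0.npz",**f)
E
```

```text
pics
-0.0187 {'t': 0.0, 'joint_positions': array([ 1.11924355e+00,  1.16482580e-01,  1.44227744e+00,  3.27114210e-05,
        1.58398039e+00, -3.77975345e-02]), 'dq': array([-0.00103507, -0.00021592, -0.00072642,  0.00166186,  0.00071367,
       -0.0027902 ]), 'joint_efforts': array([-1.12769517e-04, -7.31986713e+01, -6.32507873e+01, -1.47020246e-04,
        6.20718914e-03,  4.25299766e-05]), 'tool_pos': array([0.27129939, 0.61787221, 0.2305569 ]), 'ee_rot': array([ 2.05404872e-01,  9.78676918e-01, -5.52826897e-04, -1.54884927e-04]), 'contact_force': array([ 0.21632797, -0.43882847,  1.48737204]), 'moment': array([-0.0094605 , -0.05283761, -0.04832179]), 'width': 0.08532727132787381}
scene {'fx': 604.9394858465233, 'fy': 604.9394858465233, 'cx': 319.6423499675367, 'cy': 250.7872956467172, 'extrinsics': array([[ 0.88239306,  0.20058927, -0.42561301, -0.13424478],
       [-0.47043928,  0.39213594, -0.79051647, -1.25113273],
       [ 0.00832903,  0.89777133,  0.4403831 ,  0.81633543],
       [ 0.        ,  0.        ,  0.        ,  1.        ]])} 0.844814453125
top {'fx': 447.02891041362966, 'fy': 447.02891041362966, 'cx': 313.5151886931896, 'cy': 240.0489158396133, 'extrinsics': array([[-0.01935369,  0.98514815, -0.17061229,  0.35458817],
       [-0.99975819, -0.02085069, -0.00698668,  0.02386162],
       [-0.0104403 ,  0.17043581,  0.98531347,  1.07002195],
       [ 0.        ,  0.        ,  0.        ,  1.        ]])} 0.995908203125
```

View pics/top0.png

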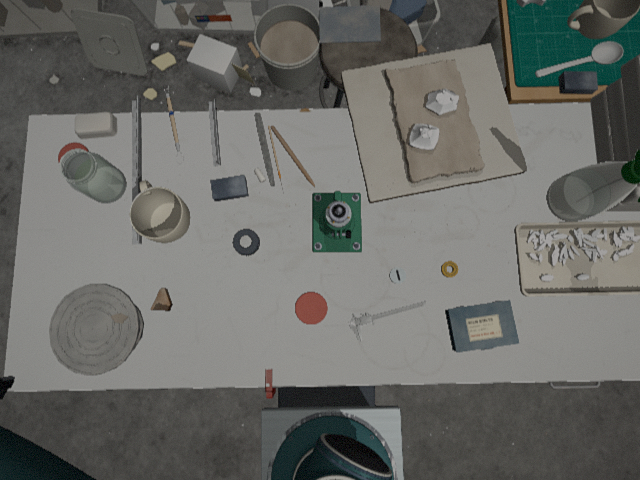

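View pics/scene0.png

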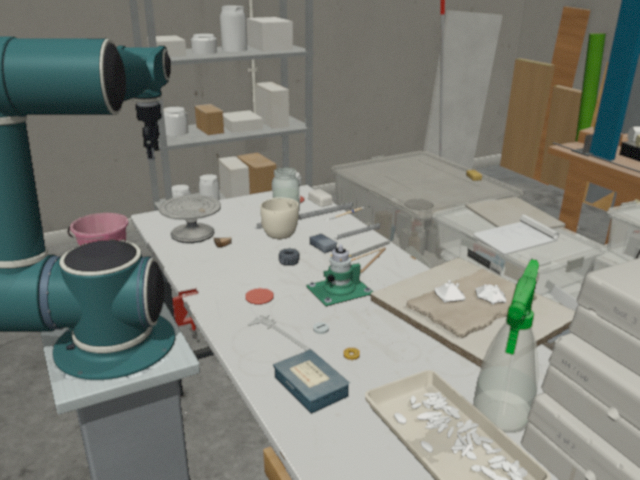

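Top view: ring die at (450,269), slot die (397,276), collar (246,242), extruder (338,212), tile (311,308), sanding block (228,188). Scene view: ring die (352,353), collar (289,256), muzzle (340,253).

```bash
cat > m.py <<'E'
from h import *
for n,pts in(("top",dict(die=(450,269),collar=(246,242),ext=(338,212))),("scene",dict(die=(352,353),collar=(289,256),ext=(340,260)))):
    f=dict(np.load(f"{n}0.npz")); P=cloud(f)
    for k,(u,v) in pts.items():
        w=22
        sub=P[v-w:v+w,u-w:u+w].reshape(-1,3); hsv=cv2.cvtColor(f["color"],cv2.COLOR_BGR2HSV)[v-w:v+w,u-w:u+w].reshape(-1,3)
        if k=="die": m=(hsv[:,1]>110)&(hsv[:,0]>12)&(hsv[:,0]<35)
        elif k=="collar": m=(sub[:,2]>0.027)&(sub[:,2]<0.06)
        else: m=(sub[:,2]>0.112)&(sub[:,2]<0.13)
        q=sub[m]; print(n,k,len(q),(q.min(0)+q.max(0)).round(4)/2,np.ptp(q,0).round(3),"zq",np.percentile(q[:,2],[10,50,90]).round(4))
        c,r=cv2.minEnclosingCircle(q[:,:2].astype(np.float32)); print("   circ",np.round(c,4),round(r,4))
E
python3 m.py
```

```text
top die 163 [ 0.4178  -0.14265  0.5368 ] [0.126 0.333 1.066] zq [0.0063 0.0085 0.0111]
   circ [ 0.4116 -0.1424] 0.1759
top collar 413 [0.53385 0.1923  0.03225] [0.063 0.059 0.01 ] zq [0.0285 0.0312 0.0337]
   circ [0.5338 0.1928] 0.0317
top ext 291 [ 0.5819 -0.0251  0.1211] [0.043 0.042 0.017] zq [0.1163 0.1195 0.1251]
   circ [ 0.5817 -0.0251] 0.0224
scene die 127 [ 0.17265 -0.7645   0.40945] [0.614 0.973 0.814] zq [0.0063 0.0097 0.0122]
   circ [ 0.1697 -0.7645] 0.5738
scene collar 184 [0.57645 0.24275 0.0332 ] [0.144 0.183 0.012] zq [0.0285 0.0329 0.0359]
   circ [0.5592 0.2411] 0.0931
scene ext 137 [ 0.58155 -0.03235  0.1208 ] [0.043 0.045 0.018] zq [0.1151 0.1209 0.1268]
   circ [ 0.5803 -0.0311] 0.0239
```

Call:
servo_tool(targets=[[[1, 0.8, -3.8, 0, -4], [1, 1.6, -7.6, 0, -8], [1, 2.5, -11.4, 0, -12], [1, 3.3, -15.2, 0, -16], [1, 4.2, -19, 0, -20], [1, 5, -22.8, 0, -24], [1, 5.8, -26.6, 0, -28], [1, 6.7, -30.4, 0, -32]]])

```text
t: 0.77
tool_pos: [0.3381, 0.3123, 0.231]
ee_rot: [0.469, 0.883, -0.0, -0.0]
contact_force: [0.7, 0.7, 0.2]
width: 0.0856
```

Call:
servo_tool(targets=[[[1, 0.8, -3.8, 0, -4], [1, 1.6, -7.6, 0, -8], [1, 2.5, -11.4, 0, -12], [1, 3.3, -15.2, 0, -16], [1, 4.2, -19, 0, -20], [1, 5, -22.8, 0, -24], [1, 5.8, -26.6, 0, -28], [1, 6.7, -30.4, 0, -32]]])

```text
t: 1.43
tool_pos: [0.4051, 0.0081, 0.2314]
ee_rot: [0.694, 0.72, 0.0, 0.0]
contact_force: [1.8, 0.9, 0.3]
width: 0.0851
```

Call:
servo_tool(targets=[[[1, 0.8, -3.8, 0, -4], [1, 1.6, -7.6, 0, -8], [1, 2.5, -11.4, 0, -12], [1, 3.3, -15.2, 0, -16], [1, 4.2, -19, 0, -20], [1, 5, -22.8, 0, -24], [1, 5.8, -26.6, 0, -26], [1, 6.6, -30.2, 0, -26]]])

```text
t: 2.1
tool_pos: [0.4712, -0.2942, 0.2309]
ee_rot: [0.838, 0.545, -0.0, -0.0]
contact_force: [0.8, 1.5, -1.0]
width: 0.0859
```

Run:
```python
from h import *
s=robot.state(); print({k:np.round(s[k],3) for k in("t","tool_pos","ee_rot","joint_positions","dq","contact_force")})
f=grab("wrist"); cv2.imwrite("pics/w1.png",f["color"]); np.savez("w1.npz",**f)
P=cloud(f); h=cv2.cvtColor(f["color"],cv2.COLOR_BGR2HSV)
m=(h[...,1]>110)&(h[...,0]>12)&(h[...,0]<35)&(f["z_map"]>0)&(abs(P[...,2]-.008)<.01)
n,l,st,c=cv2.connectedComponentsWithStats(m.astype(np.uint8)); i=1+st[1:,4].argmax(); q=P[l==i]
print(c[i],st[i],np.median(q,0),np.ptp(q,0)); print(cv2.minEnclosingCircle(q[q[:,2]>.007][:,:2].astype(np.float32)))
print(f["extrinsics"].round(3), np.round(f["tool_from_camera"],3))
```

```text
{'t': np.float64(2.1), 'tool_pos': array([ 0.471, -0.294,  0.231]), 'ee_rot': array([ 0.838,  0.545, -0.   , -0.   ]), 'joint_positions': array([-0.604, -0.145,  1.7  , -0.   ,  1.586, -0.187]), 'dq': array([-0.556,  0.682, -0.6  ,  0.003, -0.087, -0.616]), 'contact_force': array([ 0.802,  1.452, -0.963])}
[304.19282511 202.75635277] [282 182  45  45 669] [ 0.46588708 -0.28927743  0.01020598] [0.03812414 0.0387803  0.00786278]
((0.46394121646881104, -0.29195502400398254), 0.01977844350039959)
[[ 0.915  0.386  0.118  0.501]
 [-0.404  0.875  0.267 -0.227]
 [ 0.    -0.292  0.956  0.374]
 [ 0.     0.     0.     1.   ]] [[ 0.002  0.956  0.292  0.074]
 [ 1.    -0.001 -0.001  0.   ]
 [-0.     0.292 -0.956 -0.143]
 [ 0.     0.     0.     1.   ]]
```

View pics/w1.png

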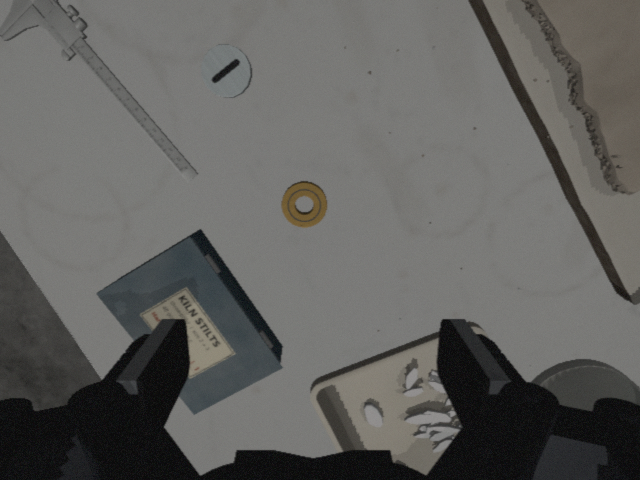

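Wrist view: ring die at (304,203), clear of the box; slot die at (228,70). Measured centre (0.464,-0.292), top 10 mm. Descend partway and look again.

Call:
servo_tool(targets=[[[0.3, -0.7, 0, -3, 0], [0.3, -0.7, 0, -6, 0], [0.3, -0.7, 0, -9, 0], [0.3, -0.7, 0, -11, 0], [0.3, -0.7, 0, -12, 0], [0.3, -0.7, 0, -12, 0], [0.3, -0.7, 0, -12, 0]]])

```text
t: 2.73
tool_pos: [0.4646, -0.292, 0.1119]
ee_rot: [0.837, 0.547, 0.0, 0.0]
contact_force: [-0.9, -0.8, 1.1]
width: 0.0552
```

```bash
cat > die.py <<'E'
from h import *
s=robot.state(); print({k:np.round(s[k],4) for k in("t","tool_pos","dq","contact_force","width")})
f=grab("wrist")
P=cloud(f); h=cv2.cvtColor(f["color"],cv2.COLOR_BGR2HSV)
m=(h[...,1]>110)&(h[...,0]>12)&(h[...,0]<35)&(f["z_map"]>0)&(f["z_map"]<.4)
n,l,st,c=cv2.connectedComponentsWithStats(m.astype(np.uint8)); i=1+st[1:,4].argmax(); q=P[l==i]
print(c[i],st[i],np.median(q,0)); zt=np.median(q[:,2])
print(cv2.minEnclosingCircle(q[abs(q[:,2]-zt)<.003][:,:2].astype(np.float32)))
cv2.imwrite("pics/last.png",f["color"])
E
python3 die.py
```

```text
{'t': np.float64(2.7333), 'tool_pos': array([ 0.4646, -0.292 ,  0.1119]), 'dq': array([-0.0007, -0.0172, -0.025 ,  0.0002,  0.0029, -0.0012]), 'contact_force': array([-0.8501, -0.8254,  1.0962]), 'width': np.float64(0.0552)}
[311.51504788 240.17168263] [ 279  210   65   65 1462] [ 0.46596396 -0.28817934  0.01023225]
((0.4641013443470001, -0.29234805703163147), 0.02013951912522316)
```

Call:
servo_tool(targets=[[[0.3, 0, 0, -3, 0], [0.3, 0, 0, -6, 0], [0.3, 0, 0, -8, 0], [0.3, 0, 0, -9.5, 0], [0.3, 0, 0, -10.4, 0], [0.3, 0, 0, -10.8, 0], [0.3, 0, 0, -10.8, 0]]])

```text
t: 3.37
tool_pos: [0.4648, -0.2922, 0.0038]
ee_rot: [0.837, 0.547, 0.0, 0.0]
contact_force: [-0.7, -0.4, 0.1]
width: 0.0559
```

Call:
servo_tool(targets=[[[-1, 0, 0, 0, 0], [-1, 0, 0, 0, 0], [-1, 0, 0, 0, 0], [-1, 0, 0, 0, 0], [-1, 0, 0, 0, 0], [-1, 0, 0, 0, 0]]])

```text
t: 3.87
tool_pos: [0.4652, -0.2925, 0.0054]
ee_rot: [0.837, 0.547, 0.0, 0.001]
contact_force: [-2.0, 0.9, 7.5]
width: 0.0357
```

```bash
python3 die.py; cp pics/last.png pics/w3.png
```

```text
{'t': np.float64(3.8667), 'tool_pos': array([ 0.4652, -0.2925,  0.0054]), 'dq': array([ 0.0006,  0.0007,  0.0009,  0.0003, -0.0013, -0.001 ]), 'contact_force': array([-1.9942,  0.929 ,  7.4523]), 'width': np.float64(0.0357)}
[313.43527389 319.37116188] [ 262  272  103  106 4071] [ 0.46851516 -0.28657055  0.01019285]
((0.46501821279525757, -0.2934180498123169), 0.020624160766601562)
```

View pics/w3.png

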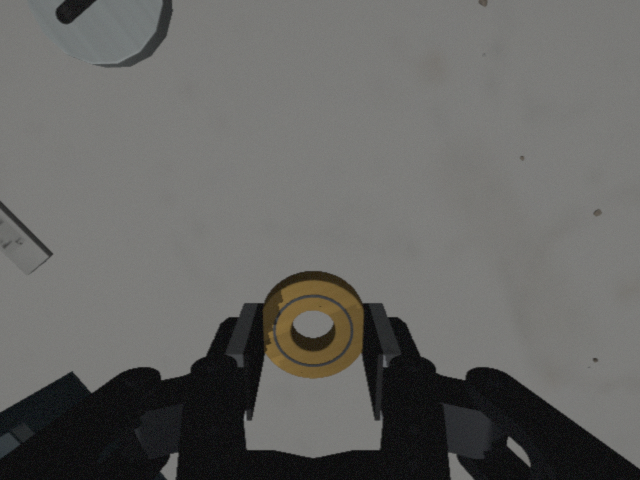

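Picture: die held between both pads at (313,325), level; slot die untouched at (90,10). Lift and go near the muzzle.

Call:
servo_tool(targets=[[[-1, 0, 0, 1, 0], [-1, 0, 0, 4, 0], [-1, 0, 0, 8, 0], [-1, 0.5, 1, 12, 0], [-1, 1.5, 3.5, 15.5, 0], [-1, 3, 7, 18, 0], [-1, 4.5, 10.5, 19.5, 0], [-1, 6, 13.5, 20, 0]]])

```text
t: 4.58
tool_pos: [0.5252, -0.1559, 0.2083]
ee_rot: [0.838, 0.546, 0.002, 0.002]
contact_force: [0.4, -1.2, -0.4]
width: 0.036
```

Call:
servo_tool(targets=[[[-1, 1.3, 3, 0, 0], [-1, 2.5, 5.5, 0, 0], [-1, 3.1, 7, 0, 0], [-1, 3.3, 7.5, 0, 0], [-1, 3.3, 7.5, 0, 0], [-1, 3.3, 7.5, 0, 0]]])

```text
t: 5.08
tool_pos: [0.5572, -0.0824, 0.204]
ee_rot: [0.837, 0.547, 0.0, 0.0]
contact_force: [-0.5, 0.7, -0.1]
width: 0.0357
```

```bash
python3 die.py
cat > muz.py <<'E'
from h import *
f=grab("wrist"); P=cloud(f)
print("P near", [ (lo,((P[...,2]>lo)&(P[...,2]<lo+.004)&(np.hypot(P[...,0]-.5815,P[...,1]+.026)<.04)).sum()) for lo in np.arange(.094,.15,.004).round(3)])
r=np.hypot(P[...,0]-.5815,P[...,1]+.026)<.03
for lo,hi in((.117,.123),(.1235,.128),(.137,.146)):
    q=P[r&(P[...,2]>lo)&(P[...,2]<hi)]
    if len(q)>5: print(lo,len(q),np.median(q[:,2]).round(4),cv2.minEnclosingCircle(q[:,:2].astype(np.float32)))
np.savez("w4.npz",**f)
E
python3 muz.py; cp pics/last.png pics/w4.png
```

```text
{'t': np.float64(5.0833), 'tool_pos': array([ 0.5572, -0.0824,  0.204 ]), 'dq': array([-0.0204,  0.001 ,  0.0043, -0.0006, -0.0014, -0.0002]), 'contact_force': array([-0.5311,  0.7128, -0.133 ]), 'width': np.float64(0.0357)}
[313.20641088 318.80743079] [ 262  272  103  106 4118] [ 0.56038284 -0.07600544  0.20869702]
((0.5573553442955017, -0.08309900760650635), 0.02041456289589405)
P near [(np.float64(0.094), np.int64(102)), (np.float64(0.098), np.int64(2389)), (np.float64(0.102), np.int64(0)), (np.float64(0.106), np.int64(136)), (np.float64(0.11), np.int64(96)), (np.float64(0.114), np.int64(69)), (np.float64(0.118), np.int64(3150)), (np.float64(0.122), np.int64(1761)), (np.float64(0.126), np.int64(282)), (np.float64(0.13), np.int64(5)), (np.float64(0.134), np.int64(140)), (np.float64(0.138), np.int64(291)), (np.float64(0.142), np.int64(57)), (np.float64(0.146), np.int64(0))]
0.117 3238 0.1201 ((0.5835407376289368, -0.026618285104632378), 0.02208404242992401)
0.1235 2007 0.1252 ((0.5834810733795166, -0.026596184819936752), 0.015107708051800728)
0.137 400 0.1403 ((0.5835695266723633, -0.026583030819892883), 0.0055424850434064865)
```

View pics/w4.png

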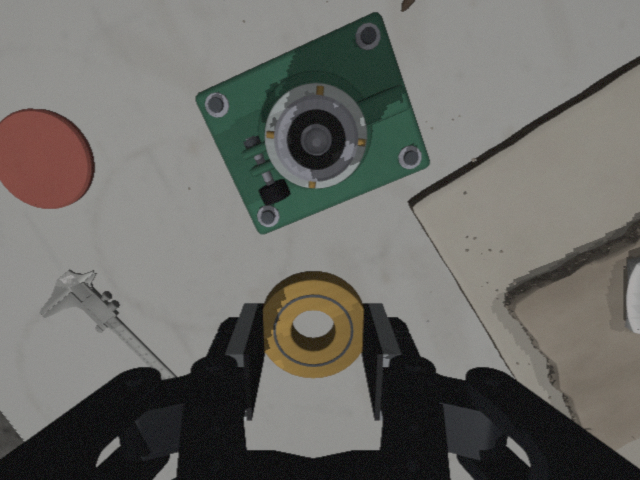

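Picture: muzzle at (316,138) with pins at (320,91), (361,142), (312,184), (270,134); die held level at (313,322). Move over and lower.

Call:
servo_tool(targets=[[[-1, 1, 2.2, 0, 0], [-1, 2, 4.4, 0, 0], [-1, 2.6, 5.6, -1, 0], [-1, 2.6, 5.6, -3, 0], [-1, 2.6, 5.6, -4, 0], [-1, 2.6, 5.6, -4.5, 0], [-1, 2.6, 5.6, -4.5, 0], [-1, 2.6, 5.6, -4.5, 0]]])

```text
t: 5.85
tool_pos: [0.5833, -0.0266, 0.1586]
ee_rot: [0.838, 0.546, -0.0, 0.0]
contact_force: [-0.2, 0.4, 0.3]
width: 0.0357
```

```bash
python3 die.py;  python3 - <<'E'
from h import *
f=dict(np.load("w4.npz")); P=cloud(f); h=cv2.cvtColor(f["color"],cv2.COLOR_BGR2HSV)
d=P-np.array([.5835,-.0266,0]); r=np.hypot(d[...,0],d[...,1])
m=(r>.0215)&(r<.029)&(abs(P[...,2]-.108)<.005)&(h[...,1]>60)&(h[...,0]>8)&(h[...,0]<35)
a=np.degrees(np.arctan2(d[...,1],d[...,0]))[m]; n,l,st,c=cv2.connectedComponentsWithStats(m.astype(np.uint8))
for i in range(1,n):
    if st[i,4]>8: q=d[l==i]; print(c[i],st[i,4],np.degrees(np.arctan2(*q[:,:2].mean(0)[::-1])),q[:,2].max())
E
```

```text
{'t': np.float64(5.85), 'tool_pos': array([ 0.5833, -0.0266,  0.1586]), 'dq': array([ 0.004 , -0.008 , -0.0141, -0.0001,  0.0004, -0.0003]), 'contact_force': array([-0.1926,  0.4474,  0.2935]), 'width': np.float64(0.0357)}
[313.12803427 317.92812946] [ 262  270  103  108 4202] [ 0.58666078 -0.01985947  0.1632622 ]
((0.5834160447120667, -0.02690458483994007), 0.020140917971730232)
[319.35        89.21666667] 60 61.17500426412979 0.11133793637305078
[269.61538462 133.75      ] 52 151.61705881187495 0.11214571435481782
[361. 141.] 49 -27.709140529910247 0.11160540447092163
[311.5  183.85] 40 -118.0366643977465 0.11142725887702679
```

Call:
servo_tool(targets=[[[-1, 0, 0, -0.6, 0], [-1, 0, 0, -1.2, 0], [-1, 0, 0, -1.8, 0], [-1, 0, 0, -2.4, 0], [-1, 0, 0, -2.7, 0], [-1, 0, 0, -2.8, 0], [-1, 0, 0, -2.8, 0], [-1, 0, 0, -2.8, 0]]])

```text
t: 6.57
tool_pos: [0.5835, -0.026, 0.1306]
ee_rot: [0.837, 0.547, 0.0, 0.0]
contact_force: [-0.4, 1.2, -0.4]
width: 0.0356
```

Call:
servo_tool(targets=[[[0.2, 0, 0, 0, 0], [0.2, 0, 0, 0, 0], [0.2, 0, 0, 0, 0], [0.4, 0, 0, 0, 0], [0.4, 0, 0, 0.5, 0], [0.4, 0, 0, 3, 0], [0.6, 0, 0, 6, 0], [1, 0, 0, 9, 0]]])

```text
t: 7.23
tool_pos: [0.5831, -0.0259, 0.2215]
ee_rot: [0.837, 0.547, -0.0, -0.0]
contact_force: [0.1, 1.0, 0.8]
width: 0.0781
```

```bash
python3 die.py; cp pics/last.png pics/w5.png
```

```text
{'t': np.float64(7.2333), 'tool_pos': array([ 0.5831, -0.0259,  0.2215]), 'dq': array([-5.000e-04, -1.317e-01, -4.802e-01,  1.200e-03,  5.898e-01,
        2.000e-04]), 'contact_force': array([0.0565, 0.9561, 0.8146]), 'width': np.float64(0.0781)}
[313.46535797 247.26616628] [ 280  215   69   69 1732] [ 0.58552257 -0.02255787  0.13522172]
((0.5835763216018677, -0.026535358279943466), 0.02008770778775215)
```

View pics/w5.png

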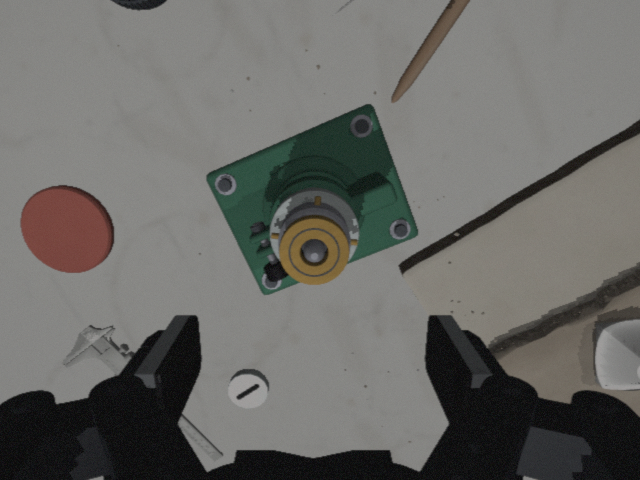

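Picture: die lies flat on the muzzle at (315,252), top at 135 mm, core pin centred in the hole. On to the collar.

Call:
servo_tool(targets=[[[1, -0.8, 3.7, 0.3, 0], [1, -1.6, 7.4, 0.3, 0], [1, -2.4, 11.1, 0.3, 0], [1, -3.2, 14.8, 0.3, 0], [1, -4, 18.5, -1, 0], [1, -5, 21.4, -4, 0], [1, -5, 21.9, -7, 0], [1, -5, 21.9, -9, 0]]])

```text
t: 7.95
tool_pos: [0.5321, 0.195, 0.128]
ee_rot: [0.837, 0.548, -0.001, -0.0]
contact_force: [-0.8, 0.1, -0.0]
width: 0.0854
```

Call:
servo_tool(targets=[[[1, 0, 0, 0, 0], [1, 0, 0, 0, 0], [1, 0, 0, 0, 0]]])

```text
t: 8.2
tool_pos: [0.5342, 0.1929, 0.1322]
ee_rot: [0.837, 0.547, 0.001, 0.0]
contact_force: [0.1, -0.1, -0.3]
width: 0.0855
```

```bash
cat > col.py <<'E'
from h import *
s=robot.state(); print({k:np.round(s[k],4) for k in("t","tool_pos","joint_positions","contact_force","width")})
f=grab("wrist"); P=cloud(f); t=s["tool_pos"]
m=(np.hypot(P[...,0]-.534,P[...,1]-.1925)<.06)&(abs(P[...,2]-.033)<.004)&(f["z_map"]>0)
n,l,st,c=cv2.connectedComponentsWithStats(m.astype(np.uint8)); i=1+st[1:,4].argmax(); q=P[l==i]
print(c[i],st[i],np.median(q[:,2]),cv2.minEnclosingCircle(q[:,:2].astype(np.float32)))
cv2.imwrite("pics/last.png",f["color"])
E
python3 col.py; cp pics/last.png pics/w6.png
```

```text
{'t': np.float64(8.2), 'tool_pos': array([0.5342, 0.1929, 0.1322]), 'joint_positions': array([ 0.3017, -0.0742,  1.7966, -0.    ,  1.4173,  0.7159]), 'contact_force': array([ 0.0927, -0.0972, -0.3164]), 'width': np.float64(0.0855)}
[316.8411289  242.32408435] [ 266  194  103   98 6307] 0.033120702602894264 ((0.5368881821632385, 0.19176433980464935), 0.031025011092424393)
```

View pics/w6.png

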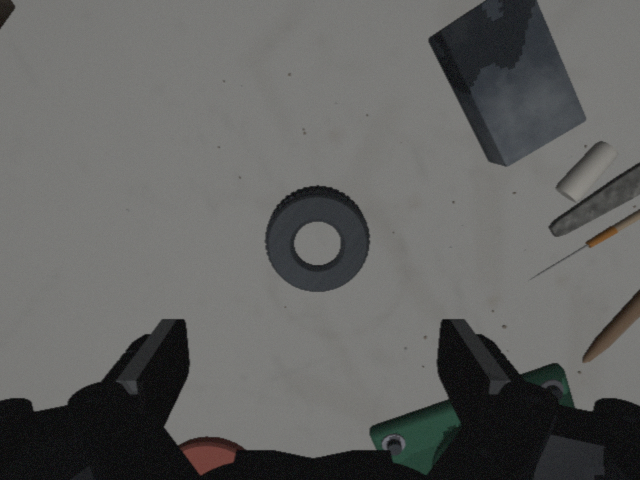

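Picture: collar free-standing at (317,240), centre (0.537,0.192), top 33 mm. Descend round it.

Call:
servo_tool(targets=[[[1, 0.3, -0.1, -3, 0], [1, 0.3, -0.1, -6, 0], [1, 0.3, -0.1, -8.5, 0], [1, 0.3, -0.1, -10.5, 0], [1, 0.3, -0.1, -11.8, 0], [1, 0.3, -0.1, -12.3, 0], [1, 0.3, -0.1, -12.3, 0]]])

```text
t: 8.83
tool_pos: [0.5367, 0.1918, 0.0075]
ee_rot: [0.837, 0.547, -0.0, -0.0]
contact_force: [0.3, 0.7, 0.4]
width: 0.0856
```

Call:
servo_tool(targets=[[[-1, 0, 0, 0, 0], [-1, 0, 0, 0, 0], [-1, 0, 0, 0, 0], [-1, 0, 0, 0, 0], [-1, 0, 0, 0, 0]]])

```text
t: 9.25
tool_pos: [0.5375, 0.1923, 0.0097]
ee_rot: [0.837, 0.547, 0.001, 0.0]
contact_force: [-1.9, -1.2, 10.4]
width: 0.0624
```

```bash
python3 col.py
```

```text
{'t': np.float64(9.25), 'tool_pos': array([0.5375, 0.1923, 0.0097]), 'joint_positions': array([ 2.9900e-01,  4.1600e-02,  1.8943e+00, -1.0000e-04,  1.2028e+00,
        7.1280e-01]), 'contact_force': array([-1.944 , -1.2155, 10.4113]), 'width': np.float64(0.0624)}
[312.52013955 349.50265054] [  166   264   294   172 22071] 0.03310923789172503 ((0.5401554107666016, 0.19764283299446106), 0.04522470384836197)
```

Call:
servo_tool(targets=[[[-1, 0, 0, 1, 0], [-1, 0, 0, 4, 0], [-1, 0, 0, 8, 0], [-1, 0, 0, 12, 0], [-1, 0, 0, 16, 0], [-1, 0.2, -1, 19, 0], [-1, 0.8, -3.5, 21.5, 0], [-1, 1.5, -7, 22, 0]]])

```text
t: 9.97
tool_pos: [0.5522, 0.1229, 0.2342]
ee_rot: [0.837, 0.548, 0.004, 0.001]
contact_force: [1.9, -0.6, -1.3]
width: 0.063
```

Call:
servo_tool(targets=[[[-1, 0.8, -3.8, 0, 0], [-1, 1.6, -7.6, 0, 0], [-1, 2.4, -11.2, 0, 0], [-1, 3, -14, 0, 0], [-1, 3.1, -14.9, 0, 0], [-1, 3.1, -14.9, 0, 0], [-1, 3.1, -14.9, 0, 0]]])

```text
t: 10.55
tool_pos: [0.5823, -0.027, 0.2282]
ee_rot: [0.838, 0.546, 0.0, 0.0]
contact_force: [-0.2, 0.6, -1.1]
width: 0.0625
```

```bash
cat > lip.py <<'E'
from h import *
s=robot.state(); t=s["tool_pos"]; print({k:np.round(s[k],4) for k in("t","tool_pos","ee_rot","joint_positions","contact_force","moment","width")})
f=grab("wrist"); P=cloud(f); cv2.imwrite("pics/last.png",f["color"])
near=(np.hypot(P[...,0]-t[0],P[...,1]-t[1])<.024)&(f["z_map"]>0)
zt=np.median(P[near&(P[...,2]>t[2]+.01)][:,2]); print("top z-TCP",zt-t[2])
q=P[near&(abs(P[...,2]-zt)<.004)]; A=np.c_[q[:,:2]-t[:2],np.ones(len(q))]; k=np.linalg.lstsq(A,q[:,2],rcond=None)[0]; print("tilt",k[:2].round(3))
m=((abs(P[...,2]-zt)<.0012)).astype(np.uint8)
cs,hh=cv2.findContours(m,cv2.RETR_CCOMP,cv2.CHAIN_APPROX_NONE)
b=[c for c,x in zip(cs,hh[0]) if x[3]>=0]; c=max(b,key=cv2.contourArea)[:,0].astype(float); print(len(c),c.mean(0))
E=f["extrinsics"]; d=np.c_[(c[:,0]-f["cx"])/f["fx"],-(c[:,1]-f["cy"])/f["fy"],-np.ones(len(c))]@E[:3,:3].T
p=E[:3,3]+d*((zt-E[2,3])/d[:,2])[:,None]; e=cv2.fitEllipse(p[:,:2].astype(np.float32)); print("hole",e,"minus tcp",np.array(e[0])-t[:2])
E
python3 lip.py
```

```text
{'t': np.float64(10.55), 'tool_pos': array([ 0.5823, -0.027 ,  0.2282]), 'ee_rot': array([8.375e-01, 5.464e-01, 4.000e-04, 1.000e-04]), 'joint_positions': array([-9.0200e-02, -8.4100e-02,  1.6490e+00,  3.0000e-04,  1.5759e+00,
        3.2460e-01]), 'contact_force': array([-0.2098,  0.6096, -1.0509]), 'moment': array([-0.0049,  0.0092,  0.0017]), 'width': np.float64(0.0625)}
top z-TCP 0.02372825802983003
tilt [0.002 0.01 ]
457 [314.41794311 358.86652079]
hole ((0.5825155973434448, -0.027165919542312622), (0.030848735943436623, 0.03105732798576355), 105.04650115966797) minus tcp [ 0.00020794 -0.00018835]
```

Call:
servo_tool(targets=[[[-1, 0.1, 0.05, -2, 0], [-1, 0.1, 0.05, -4, 0], [-1, 0.1, 0.05, -5, 0], [-1, 0.1, 0.05, -5.5, 0], [-1, 0.1, 0.05, -5.5, 0], [-1, 0.1, 0.05, -5.5, 0]]])

```text
t: 11.1
tool_pos: [0.5836, -0.026, 0.1732]
ee_rot: [0.837, 0.547, 0.0, 0.0]
contact_force: [-0.2, -0.7, 0.3]
width: 0.0626
```

Call:
servo_tool(targets=[[[-1, 0, 0, -0.8, 0], [-1, 0, 0, -1.6, 0], [-1, 0, 0, -2.4, 0], [-1, 0, 0, -3.2, 0], [-1, 0, 0, -4, 0], [-1, 0, 0, -4.8, 0], [-1, 0, 0, -5.1, 0], [-1, 0, 0, -5.1, 0]]])

```text
t: 11.77
tool_pos: [0.5831, -0.0265, 0.1204]
ee_rot: [0.837, 0.547, -0.0, -0.0]
contact_force: [0.2, -0.1, -1.4]
width: 0.0623
```

Call:
servo_tool(targets=[[[-1, 0, 0, -0.15, 0], [-1, 0, 0, -0.3, 0], [-1, 0, 0, -0.3, 0], [-1, 0, 0, -0.3, 0]]])

```text
t: 12.1
tool_pos: [0.5837, -0.0265, 0.1194]
ee_rot: [0.837, 0.547, 0.0, 0.0]
contact_force: [-2.6, 0.3, 5.8]
width: 0.0624
```

Call:
servo_tool(targets=[[[-1, 0, 0, 0, 1.5], [-1, 0, 0, 0, 3], [-1, 0, 0, 0, 4.5], [-1, 0, 0, 0, 6], [-1, 0, 0, 0, 7.5], [-1, 0, 0, 0, 9], [-1, 0, 0, 0, 10], [-1, 0, 0, 0, 10]]])

```text
t: 12.77
tool_pos: [0.5841, -0.0265, 0.1195]
ee_rot: [0.786, 0.618, 0.001, 0.001]
contact_force: [-0.5, -0.8, 5.9]
width: 0.0626
```

Call:
servo_tool(targets=[[[-1, 0, 0, 0, 1.5], [-1, 0, 0, 0, 3], [-1, 0, 0, 0, 4.5], [-1, 0, 0, 0, 6], [-1, 0, 0, 0, 7.5], [-1, 0, 0, 0, 9], [-1, 0, 0, 0, 10], [-1, 0, 0, 0, 10]]])

```text
t: 13.43
tool_pos: [0.584, -0.0265, 0.1195]
ee_rot: [0.729, 0.684, 0.001, 0.001]
contact_force: [0.7, -0.6, 5.8]
width: 0.0626
```

Call:
servo_tool(targets=[[[-1, 0, 0, 0, 1.5], [-1, 0, 0, 0, 3], [-1, 0, 0, 0, 4.5], [-1, 0, 0, 0, 6], [-1, 0, 0, 0, 7.5], [-1, 0, 0, 0, 9], [-1, 0, 0, 0, 10], [-1, 0, 0, 0, 10]]])

```text
t: 14.1
tool_pos: [0.5835, -0.0265, 0.1184]
ee_rot: [0.667, 0.745, 0.0, 0.0]
contact_force: [-0.4, 0.2, -0.8]
width: 0.0626
```

Dropped: the force vanished and z is falling. Check by pushing slightly further without turning.

Call:
servo_tool(targets=[[[-1, 0, 0, 0, 0], [-1, 0, 0, -0.1, 0], [-1, 0, 0, -0.1, 0], [-1, 0, 0, -0.1, 0]]])

```text
t: 14.43
tool_pos: [0.5834, -0.0264, 0.1173]
ee_rot: [0.667, 0.745, 0.0, -0.0]
contact_force: [0.9, 0.9, -0.9]
width: 0.0626
```

Call:
servo_tool(targets=[[[-1, 0, 0, -0.1, 0], [-1, 0, 0, -0.2, 0], [-1, 0, 0, -0.3, 0], [-1, 0, 0, -0.4, 0], [-1, 0, 0, -0.5, 0], [-1, 0, 0, -0.6, 0], [-1, 0, 0, -0.6, 0], [-1, 0, 0, -0.6, 0]]])

```text
t: 15.1
tool_pos: [0.5836, -0.0264, 0.1119]
ee_rot: [0.667, 0.745, 0.0, 0.0]
contact_force: [-1.1, 2.2, 6.6]
width: 0.0624
```

```bash
python3 lip.py
```

```text
{'t': np.float64(15.1), 'tool_pos': array([ 0.5836, -0.0264,  0.1119]), 'ee_rot': array([6.672e-01, 7.449e-01, 2.000e-04, 2.000e-04]), 'joint_positions': array([-8.8900e-02, -2.3500e-02,  1.7818e+00,  1.0000e-04,  1.3826e+00,
       -1.9880e-01]), 'contact_force': array([-1.0994,  2.1913,  6.5871]), 'moment': array([0.2504, 0.2324, 0.0707]), 'width': np.float64(0.0624)}
top z-TCP 0.023573400748804166
tilt [-0.003  0.013]
412 [315.95145631 359.58495146]
hole ((0.583589494228363, -0.026589227840304375), (0.03030758537352085, 0.03068094700574875), 41.607330322265625) minus tcp [-4.15229394e-06 -1.80022843e-04]
```

Call:
servo_tool(targets=[[[-1, 0, 0, -0.1, 0], [-1, 0, 0, -0.2, 0], [-1, 0, 0, -0.3, 0], [-1, 0, 0, -0.35, 0], [-1, 0, 0, -0.35, 0], [-1, 0, 0, -0.35, 0], [-1, 0, 0, -0.35, 0], [-1, 0, 0, -0.35, 0]]])

```text
t: 15.82
tool_pos: [0.5838, -0.0264, 0.1116]
ee_rot: [0.667, 0.745, 0.001, 0.001]
contact_force: [-19.1, 3.9, 37.4]
width: 0.0625
```

```bash
python3 lip.py; cp pics/last.png pics/w7.png; python3 -c "
from h import *
f=grab('scene');cv2.imwrite('pics/s7.png',cv2.resize(f['color'][200:300,280:400],None,fx=5,fy=5))"
```

```text
{'t': np.float64(15.8167), 'tool_pos': array([ 0.5838, -0.0264,  0.1116]), 'ee_rot': array([6.672e-01, 7.449e-01, 7.000e-04, 8.000e-04]), 'joint_positions': array([-8.8900e-02, -2.3800e-02,  1.7826e+00,  1.0000e-04,  1.3806e+00,
       -1.9880e-01]), 'contact_force': array([-19.093 ,   3.9074,  37.4245]), 'moment': array([0.5161, 3.0873, 0.047 ]), 'width': np.float64(0.0625)}
top z-TCP 0.023725042258204265
tilt [-0.     0.012]
441 [313.35600907 359.0861678 ]
hole ((0.5836640000343323, -0.026498382911086082), (0.03056819923222065, 0.03067849390208721), 54.514129638671875) minus tcp [-0.00013469 -0.00012266]
```

View pics/w7.png

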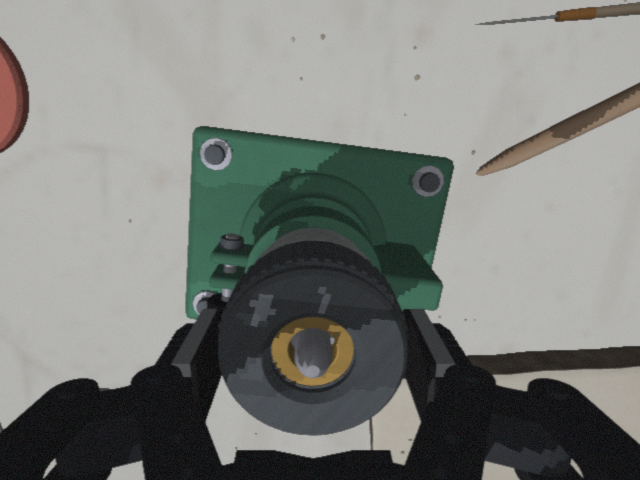

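Picture: collar seated square round the muzzle, brass die and core pin centred in the lip hole at (313,352). It stopped hard at the home level; ease the push a little to about 20 N.

Call:
servo_tool(targets=[[[-1, 0, 0, 0.1, 0], [-1, 0, 0, 0.15, 0], [-1, 0, 0, 0.15, 0], [-1, 0, 0, 0.15, 0], [-1, 0, 0, 0.15, 0], [-1, 0, 0, 0.15, 0]]])

```text
t: 16.42
tool_pos: [0.5837, -0.0264, 0.1116]
ee_rot: [0.667, 0.745, 0.0, 0.001]
contact_force: [-11.9, 3.1, 22.6]
width: 0.0625
```

```bash
python3 lip.py
```

```text
{'t': np.float64(16.4167), 'tool_pos': array([ 0.5837, -0.0264,  0.1116]), 'ee_rot': array([6.672e-01, 7.449e-01, 5.000e-04, 6.000e-04]), 'joint_positions': array([-8.8900e-02, -2.3700e-02,  1.7823e+00,  1.0000e-04,  1.3814e+00,
       -1.9880e-01]), 'contact_force': array([-11.8987,   3.0503,  22.5576]), 'moment': array([0.4194, 1.7488, 0.1399]), 'width': np.float64(0.0625)}
top z-TCP 0.023660278482798683
tilt [-0.001  0.012]
446 [311.78251121 361.05829596]
hole ((0.5835617780685425, -0.02647867053747177), (0.030371230095624924, 0.03067907691001892), 135.78701782226562) minus tcp [-1.37347538e-04 -7.61932048e-05]
```

View pics/s7.png

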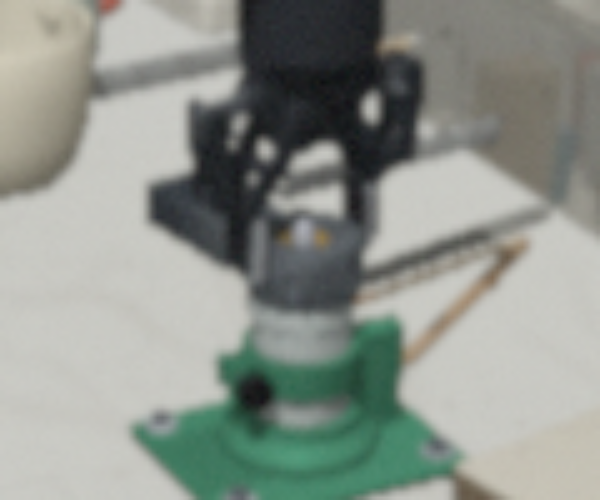

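Scene crop: the collar (310,265) sits level on the barrel shoulder, held by the fingers, with nothing else touched. Position did not change as the push eased (hard stop), so I hand in.

```bash
python3 -c "
from h import *
print(robot.close_job())"
```

```text
the job is handed in; nothing more can be done
None
```

The die change is done and handed in at about 16.4 s of robot time, with the gripper still holding the collar pushed home.

- **Ring die:** I put it over the core pin and released it. It lay flat, with its top measured at 135.2 mm (135 mm expected) and its centre within about 0.2 mm of the muzzle axis.
- **Collar:** I rested it on the pins with about 6 N, then turned it in 10-degree steps. It dropped over the pins on the third step, by about 30 degrees, and I pushed it down to a hard stop.

**Last checks:**
- The collar's top is at about 135.3 mm, against 135 mm expected when fully home. It is 7.8 mm below where it rested on the pins (8 mm expected), and level to about 0.7 degrees.
- I hold it with about 23 N down. It had peaked at 37 N down with 19 N sideways, so I eased the push, and the collar did not move. About 12 N of side force remains.
- The slotted die and the bystanders were not touched.

**What disagreed:**
- The finger opening reads 2 to 4 mm less than the gripped diameters.
- The tool was pushed up with 7 to 10 N at both table grasps as the pads swung forward. Both grasps held.

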